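# Stow the socket and snap the slide-top box shut

## Task

Stand the loose steel socket in the empty pocket of the wooden slide-top box, then slide the lid shut, forcing it over the sprung ridge at the end until its nose touches the end stop and the ridge has snapped up behind it. Feel for the stop and push no harder than the ridge needs: do not ram it. Leave the other socket in its pocket and the things standing around alone, and let go at the end.

Things in the scene. Friction and masses are not known exactly. Their poses are not given: they have to be found in the camera images.
- case: Wooden slide-top box fixed to the table, 290 mm long (its x), 112 wide (its y), 75 high. Origin: centre of its underside; z up; the lid slides shut towards +x. Side walls 18 mm thick, 76 mm of room between them. The lid runs on ledges 62 mm up, in grooves 7 mm high and 92 mm apart under lips that reach 75 mm up, 80 mm free between them. A black insert fills the inside to 30 mm up.
- pocket (a point): Centre of the mouth of the empty square pocket in the box's insert: x = 22 mm of the case, on its centre line, 30 mm above the table; 30 mm wide both ways, 24 mm deep (floor 6 mm above the table). Axes as the case's. A like pocket at x = 66 mm holds the other socket.
- channel_end (a point): Nominal end of the channel at ledge height: x = 120 mm of the case, 62 mm up. The steel end stop bar there (76 mm across, 61 to 75 mm up) is screwed on through slots: its stop face truly lies up to 10 mm before or beyond this point, differing each time and not measured, so the lid's home must be found by feel. The ridge moves with it.
- lid_fin (a point): Centre of the fin on the lid: 12 mm along x, 40 across, 28 high, 82 mm above the table. x points to the nose, as the case's x. Lid: plywood, 250 x 90 x 6 mm, 100 to 200 g, 1 mm play in its grooves, starts 125 to 170 mm open. Fin centre is 205 mm behind the nose tip, 45 mm ahead of the rear edge. Home (nose against the stop, within 2 mm): 205 mm short of the stop face, so x = -95 to -75 mm of the case. Pinch it along x or push it.
- ridge (a joint): How far the sprung ridge, a round bar across the channel 13 mm before the stop face, is pressed down (m): 0 when up, 2.5 mm above the ledges; 0.0015 to 0.0025 while the lid's nose rides over it. The nose meets it 17 mm short of home and passes its crest 10 mm short; going over takes a push of about 5 to 12 N. With the lid home it is up again in a notch under the lid.
- socket_center (a point): Centre (half-way up) of the loose steel socket to be stowed: a plain upright cylinder 26 mm across and 52 mm tall with a dark bore in its top, 100 to 200 g, standing on the table on one side of the box or the other, in any of four spots. In its pocket this point is 32 mm above the table; it clears the lid by 4 mm.
- seated_socket_center (a point): Centre of the like socket that already stands in the pocket at x = +66 mm of the case; it stays there.
- tin_center (a point): Centre of a low steel tin, 48 mm across, 45 mm tall, standing in another of the four spots; leave it.
- nozzle_center (a point): Centre of a brass nozzle, a cone 40 mm across its foot and 55 mm tall, in another of the spots; leave it.
- block_center (a point): Centre of a wooden block 45 x 32 x 36 mm, in another of the spots; leave it.
There are look-alikes about, which are no part of the job. Leave any green or purple look-alike of the part that bears seated_socket_center alone.

How it is judged:
By the outcome, as a careful person would: the job done as asked, in the order asked, and still so for the second after the job is handed in, with the robot touching nothing.
It also fails if it takes over 66 s, if anything falls off the work surface, if the arm or the gripper's body presses on something with over 40 N, if the wrist force passes 120 N, or if a joint passes its speed limit or range.

## Robot

A 6-joint arm with a two-finger parallel gripper is mounted at the origin on the work surface. World frame = base frame: x ahead of the robot, y to its left, z up, the work surface at z = 0. Lengths are in m, angles in degrees, forces in N, time in s.
With the tool pointing down it reaches from about 0.375 to 0.9 m from the base axis. Payload 3.1 kg.
Tool frame: the origin (TCP) lies midway between the tips of the shut fingers; the grasp point (between the pads) lies 19 mm behind it; z points along the fingers, y is the line along which they close (so a half turn about z gives the same grasp; the last joint's range is limited). The gripper opens to 87 mm and grips with 3 to 60 N. Pads are 19 mm wide; open, the fingers measure 117 mm over their backs; the gripper's body (75 mm by 190 mm) begins 51 mm behind the grasp point.
Start: joints at [53.887, 30.224, 82.088, -0, 67.689, -10.227], TCP at [0.273, 0.562, 0.223] pointing down, gripper open.
Joint ranges: [-176.69, 176.69], [-43.24, 126.21], [12.49, 139.97], [-82, 262], [0, 151.66], [-163.58, 163.58]. Speed limits (degrees/s): [159.86, 159.86, 180, 180, 180, 180].

## Interface

Orientations are given as a 3x3 rotation matrix whose columns are the frame's x, y, z axes.
In Python, from rig import read_state, capture, camera_info, hand_in gives the robot as it stands.
- The arm moves only by the tool drive_tool, never from a script. Its argument "motion" is a list of rows, each a list of 2 entries, a list of its own where there are three numbers: the shift along the tool's x, y, z in mm, then the turn, a rotation vector about the tool's x, y, z in rad. A call has 1 to 5 rows; each row shifts and turns the commanded pose from where the row before left it, along the tool's axes as they then stand; what a row does not reach is not made up. A row lasts 1/10 s, in which the tool goes at most 50 mm and 8.59 degrees, less where a joint would pass 70% of its speed; a pose out of reach is approached as far as the arm can. A call is refused whole if a number of a shift passes 50 or a number of a turn 0.15, either way. A call with a gripper value outside its range is refused whole. "gripper" is the opening, from 0 (shut) to 1 (fully open), set as the call begins (left out, the last holds). The fingers move at their own pace and stop on an object; the grip force is fixed at half the most. Time passes only in rows, so rows that do not move let the fingers close. It gives the time, the measured TCP pose, the force, the opening and the grip force at its end, in the units of the state.
- read_state(): the state, without advancing time (a new reading comes with each control period).
- capture(name): name is "scene" or "top" or "wrist"; returns the picture (480x640x3 uint8, red, green, blue); there is no depth.
- camera_info(name): a dict with "fovy" (degrees; the focal length in pixels is half the picture's height over the tangent of half this angle, whatever the lens; pixels are square), "cx", "cy" (the principal point, pixels), "k1" (the pictures are not rectified: a ray, as slopes to the right and down, at radius r is drawn at 1 + k1 r^2 times it, then the intrinsics apply), "xyz" and "orientation" of the camera in the world; the wrist camera has in their place "T_tool_cam" (4x4, takes a point from camera to tool coordinates, whose origin is the TCP and whose axes are the flange's). Camera axes: x right, y down, z forward; pixel columns grow to the right and rows downward; lengths in m; the calibration is good to about 2 mm. A picture is of the moment at which its call begins: read the wrist's pose just before it. camera_info takes no time and is no camera call.
- hand_in(): hands the job in; it is judged then, once.
The state is a dict: "time_s": time; "joint_positions": joint angles; "qvel": joint speeds; "tau": joint torques, N m; "position": TCP position; "tcp_rot": TCP orientation; "force": force on the tool from outside, world axes, zero at the start; "moment": the same for the moment, N m; "opening": opening from 0.0 (shut) to 1.0 (fully open); "grasp_force": force on a finger pad.
Only numpy, scipy, OpenCV 4.12 (cv2) and the standard library are available. Lean on these libraries where they do the work, as an engineer would, in place of code of your own. Each camera call takes 0.05 s, during which the arm holds its last target. There are 200 camera calls.

## Working session

There is one attempt and no reset: what is moved stays moved. The work goes in short steps, Python scripts to look and compute and a tool call to move; the robot and the scene stay as the last step left them, time stands still between calls to the robot, and variables do not carry over. Pictures are saved under pics/ and viewed, at most 10 in all, crops included, and the job is handed in when it is done.

Besides the shell and the picture viewer there is one more tool, called after "Emit:" by a JSON object that holds its "method" and its "body". drive_tool: Moves the arm, as the interface text tells. Its arguments: {"type":"object","properties":{"motion":{"type":"array","items":{"type":"array"}},"gripper":{"type":"number"}},"required":["motion"]}

```bash
mkdir -p pics; cat > h.py <<'E'
import numpy as np, cv2
from rig import read_state, capture, camera_info, hand_in
def ray(name,u,v,st=None):
    c=camera_info(name); f=240/np.tan(np.radians(c["fovy"])/2)
    d=np.array([(u-c["cx"])/f,(v-c["cy"])/f]); s=d.copy()
    for _ in range(20): s=d/(1+c["k1"]*(s@s))
    r=np.array([s[0],s[1],1.])
    if "xyz" in c: return np.array(c["xyz"]),np.array(c["orientation"])@r
    T=np.array(c["T_tool_cam"]); R=np.array(st["tcp_rot"]); p=np.array(st["position"])
    return p+R@T[:3,3], R@T[:3,:3]@r
def onz(name,u,v,z,st=None):
    o,d=ray(name,u,v,st); return o+d*(z-o[2])/d[2]
def save(im,n): cv2.imwrite("pics/"+n,im[:,:,::-1])
E
python3 - <<'E'
from h import *
s=read_state();print(s)
for n in ("scene","top"):
    save(capture(n),n+".png"); print(camera_info(n))
print(camera_info("wrist"))
E
```

```text
{'time_s': 0.0, 'joint_positions': array([ 5.38869736e+01,  3.02772559e+01,  8.21553854e+01, -3.40458297e-05,
        6.76871044e+01, -1.02275054e+01]), 'qvel': array([-0.00194574,  0.0504389 ,  0.0540297 ,  0.05398209, -0.02650381,
       -0.08594306]), 'tau': array([-1.60091059e-05, -4.40025187e+01, -1.76596588e+01,  6.34339848e-02,
        5.80392906e-02, -1.50020733e-04]), 'position': array([0.27240884, 0.56172062, 0.2215955 ]), 'tcp_rot': array([[-8.99668003e-01,  4.36572982e-01, -1.23133392e-03],
       [ 4.36574561e-01,  8.99666494e-01, -1.68870683e-03],
       [ 3.70546097e-04, -2.05684457e-03, -9.99997816e-01]]), 'force': array([ 0.49252446,  0.48735285, -0.60644274]), 'moment': array([-0.02214148, -0.01180455,  0.01582181]), 'grasp_force': 0.0, 'opening': 0.9991256083919634}
{'fovy': 50.51760906270023, 'cx': 317.7903338402996, 'cy': 236.77035337053715, 'k1': 0.048751080415097216, 'xyz': array([ 1.1270534 , -0.11216141,  0.85083932]), 'orientation': array([[ 0.17461784,  0.7470634 , -0.64140852],
       [ 0.98463131, -0.13041436,  0.11616059],
       [ 0.00313045, -0.65183462, -0.75835468]])}
{'fovy': 49.57170196205575, 'cx': 316.528561731324, 'cy': 239.81392356201712, 'k1': -0.09805757714700326, 'xyz': array([ 0.3446826 , -0.0151256 ,  1.07990547]), 'orientation': array([[ 0.01961433, -0.99437461,  0.1040885 ],
       [-0.99957076, -0.01723713,  0.02368897],
       [-0.02176152, -0.10450846, -0.99428588]])}
{'fovy': 70.26962221856209, 'cx': 321.43305038216494, 'cy': 237.81328849382513, 'k1': -0.04809293265374266, 'T_tool_cam': array([[ 7.93814595e-04, -9.60023953e-01, -2.79916737e-01,
         7.68516217e-02],
       [ 9.99999683e-01,  7.77087896e-04,  1.70734164e-04,
         1.68532579e-04],
       [ 5.36110213e-05, -2.79916784e-01,  9.60024266e-01,
        -1.62346141e-01],
       [ 0.00000000e+00,  0.00000000e+00,  0.00000000e+00,
         1.00000000e+00]])}
```

View pics/top.png

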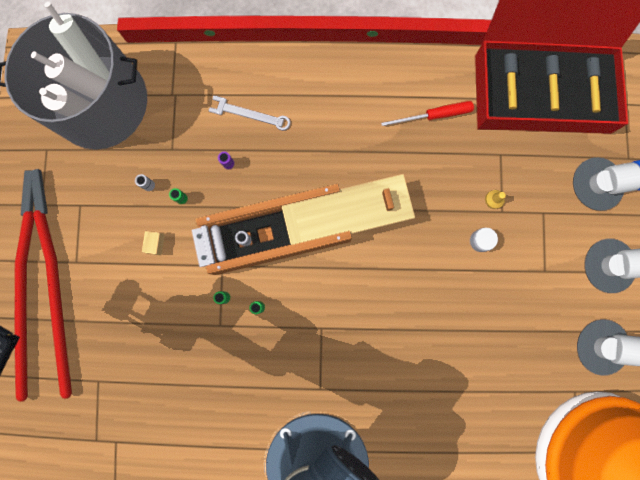

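View pics/scene.png

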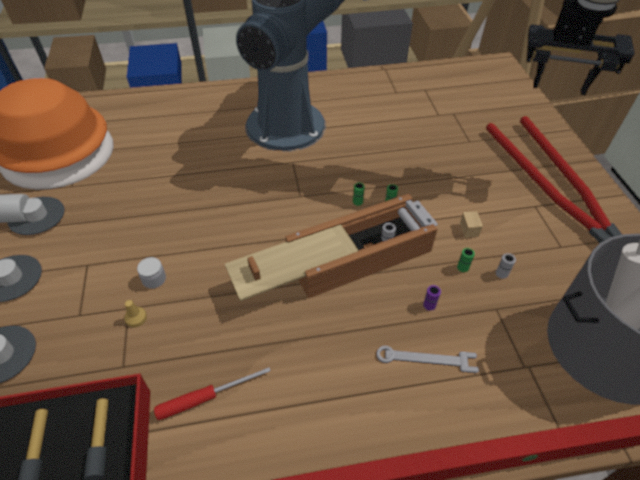

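Top view: the grey loose socket stands at about (144,182), green look-alikes at (178,196), (221,298), (257,308), purple at (226,160). The box runs from the stop end (207,245) to the lid fin (389,199), with the seated socket at (242,238) and the empty pocket at (266,234). The grey one outside the box fits the "loose steel socket", since the others are coloured. I'll confirm that in one crop and measure.

```bash
python3 - <<'E'
from h import *
t=cv2.imread("pics/top.png"); s=cv2.imread("pics/scene.png")
a=cv2.resize(t[140:290,115:265],(400,400),interpolation=cv2.INTER_CUBIC)
b=cv2.resize(t[165:285,185:425],(800,400),interpolation=cv2.INTER_CUBIC)
c=cv2.resize(s[190:340,400:550],(400,400),interpolation=cv2.INTER_CUBIC)
cv2.imwrite("pics/c1.png",cv2.resize(np.vstack([np.hstack([a,c]),b]),(600,600)) if 0 else np.vstack([np.hstack([a,c])[:200+0],b]) if 0 else cv2.resize(np.vstack([np.hstack([a,c]),b]),(600,600)))
E
```

```text
(no output)
```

View pics/c1.png

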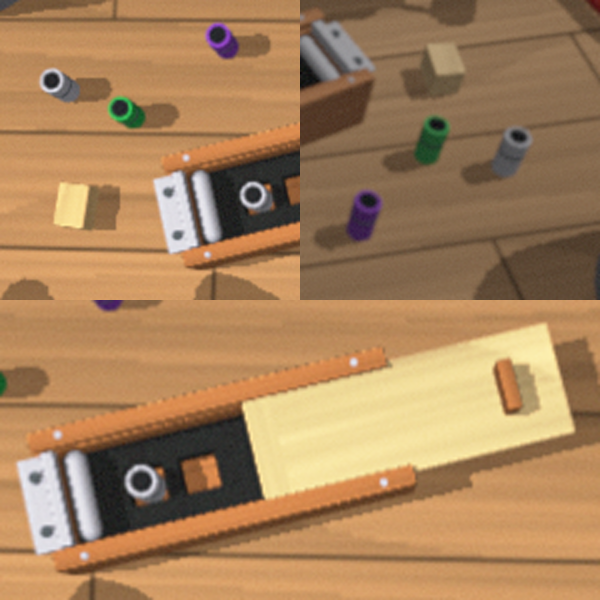

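The crop confirms it: the plain grey cylinder with the dark bore at (141,180) in the top view is the loose socket, next to the green one at (175,194). The two screws on each side wall give the box axis.

```bash
python3 - <<'E'
from h import *
q=lambda x,y:(185+x/2.5,165+(y-300)/2.5)
g=lambda x,y:(115+x/2,140+y/2)
P={k:onz("top",*q(*v),.075)[:2] for k,v in dict(s1=(57,435),s2=(353,362),s3=(84,555),s4=(383,482)).items()}
print(P)
ax=(P['s1']-P['s2']+P['s3']-P['s4']);ax/=np.linalg.norm(ax);print("axis yaw",np.degrees(np.arctan2(ax[1],ax[0])),"centre",sum(P.values())/4)
y=np.array([-ax[1],ax[0]])
c=sum(P.values())/4
for n,p in dict(pocket=onz("top",*q(201,474),.03),seat=onz("top",*q(142,483),.058),finTop=onz("top",*q(505,385),.096),nose=onz("top",*q(255,450),.068)).items(): print(n,p[:2],"case",(p[:2]-c)@ax,(p[:2]-c)@y)
print("sock",onz("top",*g(53,80),.052), "green",onz("top",*g(123,109),.052))
# scene: crop c offset 400,190 scale 2 , x offset 300
o1,d1=ray("scene",400+(517-300)/2,190+138/2);print(o1+d1*(.052-o1[2])/d1[2])
o1,d1=ray("scene",400+(435-300)/2,190+127/2);print("green",o1+d1*(.052-o1[2])/d1[2])
E
```

```text
{'s1': array([0.48740489, 0.22392   ]), 's2': array([ 0.54903754, -0.00825536]), 's3': array([0.39329923, 0.19867598]), 's4': array([ 0.45454888, -0.03323777])}
axis yaw 104.83053967118676 centre [0.47107264 0.09527571]
pocket [0.46347913 0.11441779] case 0.020448034657583023 0.002440917025221179
seat [0.4523127  0.15788999] case 0.06533022079097965 0.0021081710599479093
finTop [ 0.52875522 -0.12536609] case -0.22805607660032023 0.0007146950239933382
nose [0.47890598 0.06765291] case -0.028707634688735485 -0.0005020269521721966
sock [0.56964177 0.37155354 0.052     ] green [0.54009806 0.29630934 0.052     ]
[0.57384171 0.37309707 0.052     ]
green [0.54671814 0.29860937 0.052     ]
```

Emit:
{"method": "drive_tool", "body": {"motion": [[[-25,-3,8],[0,0,0]],[[-45,-5,12],[0,0,0]],[[-45,-5,12],[0,0,0]],[[-45,-5,12],[0,0,0]],[[-45,-5,12],[0,0,0]]], "gripper": 0.7}}

```text
time_s: 0.6
position: [0.4482, 0.4509, 0.1657]
tcp_rot: [[-0.9, 0.436, -0.001], [0.436, 0.9, -0.0], [0.0, -0.001, -1.0]]
force: [0.2, 0.1, -0.8]
opening: 0.717
grasp_force: 0.0
```

Emit:
{"method": "drive_tool", "body": {"motion": [[[-45,-5,12],[0,0,0]],[[-45,-5,12],[0,0,0]],[[-37,-4,12],[0,0,0]],[[-19,-3,8],[0,0,0]],[[0,0,0],[0,0,0.143]]]}}

```text
time_s: 1.1
position: [0.5726, 0.3706, 0.1204]
tcp_rot: [[-0.824, 0.566, -0.002], [0.566, 0.824, -0.001], [0.001, -0.002, -1.0]]
force: [-0.4, 0.3, 0.7]
opening: 0.701
grasp_force: 0.0
```

Emit:
{"method": "drive_tool", "body": {"motion": [[[0,0,0],[0,0,0.143]],[[0,0,0],[0,0,0.143]],[[0,0,0],[0,0,0.143]],[[0,0,0],[0,0,0.143]],[[0,0,0],[0,0,0.145]]]}}

```text
time_s: 1.6
position: [0.5698, 0.3737, 0.1222]
tcp_rot: [[-0.251, 0.968, -0.002], [0.968, 0.251, -0.0], [0.0, -0.002, -1.0]]
force: [0.4, -0.0, -1.0]
opening: 0.699
grasp_force: 0.0
```

Emit:
{"method": "drive_tool", "body": {"motion": [[[0,0,0],[0,0,0]],[[0,0,0],[0,0,0]]]}}

```text
time_s: 1.8
position: [0.5703, 0.3735, 0.1224]
tcp_rot: [[-0.26, 0.966, -0.001], [0.966, 0.26, -0.0], [0.0, -0.001, -1.0]]
force: [0.5, 0.5, -0.5]
opening: 0.703
grasp_force: 0.0
```

```bash
python3 - <<'E'
from h import *
s=read_state(); im=capture("wrist"); save(im,"w1.png")
R=s["tcp_rot"]; print(s["time_s"],s["position"],R,np.degrees(np.arctan2(R[1,0],R[0,0])),s["force"],s["opening"])
E
```

```text
1.8 [0.57029795 0.3734641  0.12235219] [[-2.59777385e-01  9.65668102e-01 -9.09212579e-04]
 [ 9.65668529e-01  2.59777311e-01 -2.01060968e-04]
 [ 4.20346356e-05 -9.30229066e-04 -9.99999566e-01]] 105.0568533953687 [ 0.53962898  0.51295306 -0.48257341] 0.7028711944912902
```

View pics/w1.png

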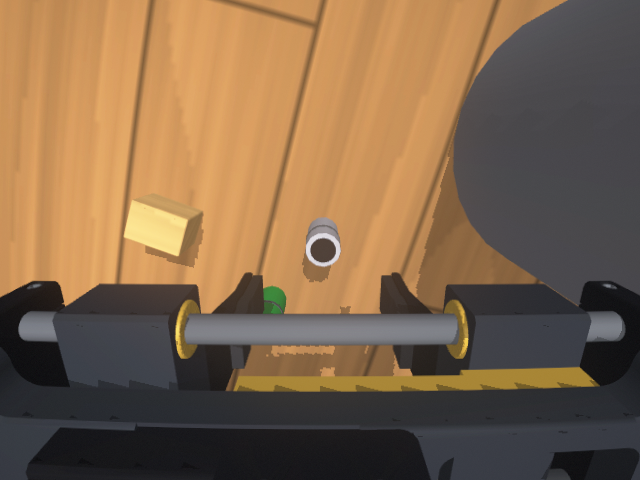

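The loose socket's top ring is at (323,251), between the fingers. The green look-alike is at (272,300), off to the side, and the bucket is at the right. I'll refine the socket position and check the bucket clearance.

```bash
python3 - <<'E'
from h import *
s=read_state();R=s["tcp_rot"];p=s["position"]
im=cv2.imread("pics/w1.png"); hsv=cv2.cvtColor(im,cv2.COLOR_BGR2HSV)
m=((hsv[...,1]<50)&(hsv[...,2]>150)).astype(np.uint8); m[:200]=0;m[285:]=0;m[:,:290]=0;m[:,360:]=0
ys,xs=np.nonzero(m); 
ct=max(cv2.findContours(m,0,1)[0],key=cv2.contourArea); e=cv2.fitEllipse(cv2.convexHull(ct)); print(e,xs.min(),xs.max(),ys.min(),ys.max())
for uv in (e[0],(323,250)):
  w=onz("wrist",*uv,.052,s);print(w,"tool shift mm",R.T@(w-p)*1000)
for uv in ((100,148),(125,140),(140,118),(147,95)):
  w=onz("top",*uv,0.);print("bucket",uv,w[:2],(R.T@(w-p)*1000)[:2])
for z in (0,.1,.2):
  for uv in ((62,70),(97,97)): print(z,uv,onz("top",*uv,z)[:2],(onz("top",uv[0]+50,uv[1],z)-onz("top",*uv,z))[:2])
E
```

```text
((322.9452209472656, 247.02523803710938), (34.18985366821289, 39.58149719238281), 2.8504724502563477) 306 340 218 266
[0.5710178  0.37583721 0.052     ] tool shift mm [ 2.20436933  1.18466762 70.42253424]
[0.57164188 0.37368162 0.052     ] tool shift mm [-3.93083867e-02  1.22861629e+00  7.04224208e+01]
bucket (100, 148) [0.65223268 0.49023477] [ 91.63595946 109.31355716]
bucket (125, 140) [0.67021603 0.43439835] [ 33.04644267 112.20762517]
bucket (140, 118) [0.72020225 0.40396608] [ -9.30347812 152.59610016]
bucket (147, 95) [0.7732234  0.39190357] [-34.69834724 200.67775431]
0 (62, 70) [0.83616951 0.59747373] [-0.00278114 -0.1197    ]
0 (97, 97) [0.76990512 0.50725759] [-0.00133586 -0.11569523]
0.1 (62, 70) [0.79065748 0.5407466 ] [-0.0025236  -0.10861569]
0.1 (97, 97) [0.73052921 0.45888454] [-0.00121216 -0.10498177]
0.2 (62, 70) [0.74514545 0.48401948] [-0.00226607 -0.09753139]
0.2 (97, 97) [0.69115331 0.4105115 ] [-0.00108846 -0.09426831]
```

Emit:
{"method": "drive_tool", "body": {"motion": [[[0,1.2,0],[0,0,0.145]],[[0,0,0],[0,0,0.145]],[[0,0,0],[0,0,0.145]],[[0,0,20],[0,0,0]],[[0,0,25],[0,0,0]]]}}

```text
time_s: 2.35
position: [0.5734, 0.3741, 0.0787]
tcp_rot: [[0.173, 0.985, 0.004], [0.985, -0.173, 0.002], [0.002, 0.003, -1.0]]
force: [-0.3, 0.4, -0.2]
opening: 0.701
grasp_force: 0.0
```

Emit:
{"method": "drive_tool", "body": {"motion": [[[0,0,20],[0,0,0]],[[0,0,15],[0,0,0]],[[0,0,9],[0,0,0]],[[0,0,5],[0,0,0]],[[0,0,0],[0,0,0]]]}}

```text
time_s: 2.85
position: [0.5722, 0.3734, 0.0282]
tcp_rot: [[0.175, 0.985, -0.0], [0.985, -0.175, -0.0], [-0.0, -0.0, -1.0]]
force: [0.0, -0.9, -0.2]
opening: 0.702
grasp_force: 0.0
```

Emit:
{"method": "drive_tool", "body": {"motion": [[[0,0,0],[0,0,0]],[[0,0,0],[0,0,0]],[[0,0,0],[0,0,0]],[[0,0,0],[0,0,0]],[[0,0,0],[0,0,0]]], "gripper": 0.1}}

```text
time_s: 3.35
position: [0.5724, 0.3734, 0.0289]
tcp_rot: [[0.175, 0.985, 0.0], [0.985, -0.175, 0.0], [0.0, 0.0, -1.0]]
force: [-0.6, -0.3, 0.2]
opening: 0.335
grasp_force: 0.0
```

Emit:
{"method": "drive_tool", "body": {"motion": [[[0,0,0],[0,0,0]],[[0,0,0],[0,0,0]],[[0,0,0],[0,0,0]]]}}

```text
time_s: 3.65
position: [0.5723, 0.3734, 0.0287]
tcp_rot: [[0.175, 0.985, -0.0], [0.985, -0.175, 0.0], [0.0, -0.0, -1.0]]
force: [-1.1, -0.5, 2.2]
opening: 0.291
grasp_force: 29.8
```

Emit:
{"method": "drive_tool", "body": {"motion": [[[0,0,-10],[0,0,0]],[[0,0,-25],[0,0,0]],[[0,0,-25],[0,0,-0.145]],[[0,0,-25],[0,0,-0.145]],[[0,0,-25],[0,0,-0.145]]]}}

```text
time_s: 4.15
position: [0.5722, 0.3732, 0.1398]
tcp_rot: [[-0.262, 0.965, -0.0], [0.965, 0.262, -0.0], [-0.0, -0.0, -1.0]]
force: [-0.4, 1.3, -1.4]
opening: 0.292
grasp_force: 29.8
```

Emit:
{"method": "drive_tool", "body": {"motion": [[[-16,-10,0],[0,0,0]],[[-30,-17,0],[0,0,0]],[[-35,-20,0],[0,0,0]],[[-35,-20,0],[0,0,0]],[[-35,-20,0],[0,0,0]]]}}

```text
time_s: 4.65
position: [0.5264, 0.2039, 0.1391]
tcp_rot: [[-0.257, 0.966, 0.001], [0.966, 0.257, -0.0], [-0.0, 0.001, -1.0]]
force: [0.7, 0.2, -1.3]
opening: 0.291
grasp_force: 29.8
```

Emit:
{"method": "drive_tool", "body": {"motion": [[[-35,-20,0],[0,0,0]],[[-35,-20,0],[0,0,0]],[[-35,-20,0],[0,0,0]],[[-25,-15,0],[0,0,0]],[[-10,-7,0],[0,0,0]]]}}

```text
time_s: 5.15
position: [0.4829, 0.0466, 0.139]
tcp_rot: [[-0.253, 0.967, 0.0], [0.967, 0.253, -0.0], [-0.0, -0.0, -1.0]]
force: [-0.7, 0.3, -0.6]
opening: 0.293
grasp_force: 29.8
```

Emit:
{"method": "drive_tool", "body": {"motion": [[[0,0,0],[0,0,0]],[[0,0,0],[0,0,0]],[[0,0,0],[0,0,0]]]}}

```text
time_s: 5.45
position: [0.484, 0.0498, 0.1387]
tcp_rot: [[-0.257, 0.966, 0.001], [0.966, 0.257, 0.0], [0.0, 0.001, -1.0]]
force: [0.1, -0.3, -0.6]
opening: 0.288
grasp_force: 29.8
```

```bash
python3 - <<'E'
from h import *
s=read_state(); im=capture("wrist"); save(im,"w2.png")
R=s["tcp_rot"]; print(s["time_s"],s["position"],np.degrees(np.arctan2(R[1,0],R[0,0])),s["force"],s["opening"],s["grasp_force"])
E
```

```text
5.45 [0.48403162 0.04984055 0.13869514] 104.91500401671908 [ 0.09317797 -0.31352582 -0.59181673] 0.2879431020947544 29.829229535534978
```

View pics/w2.png

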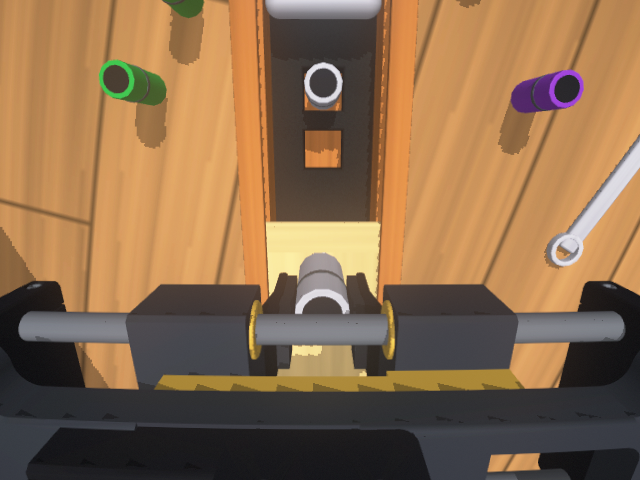

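The empty pocket's mouth is at about columns 304–341, rows 129–168. The other socket stands in its pocket at (323,83), and the held socket is at (322,285). Now I'll measure the pocket centre and the box axis in tool coordinates.

```bash
python3 - <<'E'
from h import *
s=read_state();R=s["tcp_rot"];p=s["position"]
im=cv2.imread("pics/w2.png"); hsv=cv2.cvtColor(im,cv2.COLOR_BGR2HSV)
r=((hsv[...,1]>80)&(hsv[...,2]>60)).astype(np.uint8); m=np.zeros_like(r); m[115:180,285:360]=r[115:180,285:360]
ct=max(cv2.findContours(m,0,1)[0],key=cv2.contourArea);print(cv2.boundingRect(ct),cv2.minAreaRect(ct))
T=lambda u,v,z:(R.T@(onz("wrist",u,v,z,s)-p)*1000)[:2].round(1)
x,y,w,h=cv2.boundingRect(ct)
for u in (x,x+w): print([T(u,v,.03) for v in (y,y+h)])
print("c",T(x+w/2,y+h/2,.03))
# insert edges (dark) columns per row: z .03
for v in (60,110,150,200):
    row=hsv[v,:,2]; d=np.nonzero((hsv[v,:,2]<75)&(np.arange(640)>240)&(np.arange(640)<400))[0]; print(v,d.min(),d.max(),T(d.min(),v,.03),T(d.max()+1,v,.03),(T(d.min(),v,.03)+T(d.max()+1,v,.03))/2)
print("lid nose",T(323,222,.068), "seat",T(323,83,.058))
# held socket width on rows 260..285
for v in (262,275):
    d=np.nonzero((hsv[v,:,1]<45)&(hsv[v,:,2]>90)&(np.arange(640)>290)&(np.arange(640)<352))[0];print(v,d.min(),d.max())
E
```

```text
(302, 129, 40, 41) ((321.34295654296875, 149.49551391601562), (38.64137268066406, 40.040802001953125), 1.6365768909454346)
[array([ 84.2, -14.7]), array([ 53.3, -15.1])]
[array([84.2, 15.7]), array([53.3, 16.2])]
c [68.9  0.5]
60 275 374 [132.7 -33.8] [132.8  39. ] [132.75   2.6 ]
110 282 372 [ 97.9 -29.6] [98.  38.8] [97.95  4.6 ]
150 290 371 [ 68.6 -24.2] [68.7 39.2] [68.65  7.5 ]Traceback (most recent call last):
  File "<stdin>", line 12, in <module>
    return umr_minimum(a, axis, None, out, keepdims, initial, where)
ValueError: zero-size array to reduction operation minimum which has no identity
```

Emit:
{"method": "drive_tool", "body": {"motion": [[[20,0.5,0],[0,0,0]],[[30,0,0],[0,0,0]],[[15,0,0],[0,0,0]],[[4,0,0],[0,0,0]],[[0,0,0],[0,0,0]]]}}

```text
time_s: 6.0
position: [0.4663, 0.1167, 0.1385]
tcp_rot: [[-0.259, 0.966, 0.0], [0.966, 0.259, -0.0], [-0.0, 0.0, -1.0]]
force: [0.3, -1.2, -0.9]
opening: 0.291
grasp_force: 29.8
```

Emit:
{"method": "drive_tool", "body": {"motion": [[[0,0,15],[0,0,0]],[[0,0,25],[0,0,0]],[[0,0,20],[0,0,0]],[[0,0,12],[0,0,0]],[[0,0,0],[0,0,0]]]}}

```text
time_s: 6.5
position: [0.4658, 0.1149, 0.0651]
tcp_rot: [[-0.255, 0.967, -0.003], [0.967, 0.255, -0.0], [0.001, -0.003, -1.0]]
force: [-0.3, 0.8, -1.6]
opening: 0.288
grasp_force: 29.8
```

Emit:
{"method": "drive_tool", "body": {"motion": [[[0,0,0],[0,0,0]],[[0,0,0],[0,0,0]],[[0,0,0],[0,0,0]]]}}

```text
time_s: 6.8
position: [0.467, 0.1155, 0.0673]
tcp_rot: [[-0.256, 0.967, 0.002], [0.967, 0.256, -0.0], [-0.001, 0.002, -1.0]]
force: [-0.7, -1.1, 0.0]
opening: 0.289
grasp_force: 29.8
```

```bash
python3 - <<'E'
from h import *
s=read_state(); im=capture("wrist"); save(im,"w3.png");im=capture("scene")
save(np.hstack([cv2.resize(im[190:260,330:450],(800,466))]),"s3.png")
R=s["tcp_rot"]; print(s["time_s"],s["position"],np.degrees(np.arctan2(R[1,0],R[0,0])),s["force"],s["opening"],s["grasp_force"])
E
```

```text
6.8 [0.46701623 0.11551099 0.0673342 ] 104.83308941183886 [-0.68124717 -1.08062805  0.01742609] 0.28947040259392637 29.829170698067173
```

View pics/w3.png

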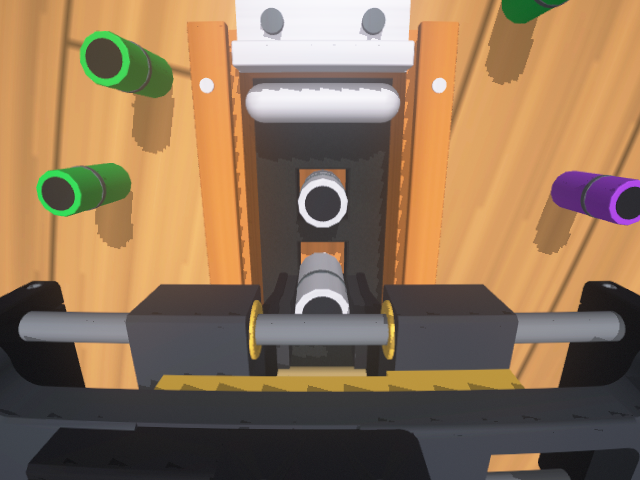

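The held socket is over the pocket mouth, whose visible part is at about columns 302–345 with its far edge at row 242. The neighbour is at (323,203), with ridge and stop bars above. I'll check the fore-aft fit numerically.

```bash
python3 - <<'E'
from h import *
s=read_state();R=s["tcp_rot"];p=s["position"]
T=lambda u,v,z:(R.T@(onz("wrist",u,v,z,s)-p)*1000)[:2].round(1)
im=cv2.imread("pics/w3.png"); h=cv2.cvtColor(im,cv2.COLOR_BGR2HSV)
o=(h[...,1]>80)&(h[...,2]>60)
print([ (v,np.nonzero(o[v,285:360])[0][[0,-1]]+285) for v in (246,250,254,258) if o[v,285:360].any()])
c=np.nonzero(o[225:262,310])[0]+225;print(c.min(),T(310,c.min(),.03))
print("L/R",T(302,250,.03),T(345,250,.03),"seatpocket far",T(322,169,.03))
# held socket upper sides at row ~ 285 (top rim z approx .09)
for v in (270,280):
  g=np.nonzero((h[v,:,1]<45)&(h[v,:,2]>80)&(np.arange(640)>285)&(np.arange(640)<360))[0];print(v,g.min(),g.max())
E
```

```text
[(246, array([300, 344])), (250, array([300, 343])), (254, array([300, 343])), (258, array([300, 343]))]
242 [16.1 -6.9]
L/R [ 10.9 -11.9] [10.9 14.6] seatpocket far [60.1  0.4]
270 299 341
280 298 343
```

Emit:
{"method": "drive_tool", "body": {"motion": [[[0.8,0.5,5],[0,0,0]],[[0,0,4],[0,0,0]],[[0,0,4],[0,0,0]],[[0,0,3],[0,0,0]],[[0,0,0],[0,0,0]]]}}

```text
time_s: 7.4
position: [0.4661, 0.1165, 0.0499]
tcp_rot: [[-0.256, 0.967, -0.001], [0.967, 0.256, -0.0], [0.0, -0.001, -1.0]]
force: [0.6, -0.4, -1.7]
opening: 0.286
grasp_force: 29.8
```

Emit:
{"method": "drive_tool", "body": {"motion": [[[0,0,4],[0,0,0]],[[0,0,4],[0,0,0]],[[0,0,3],[0,0,0]],[[0,0,2],[0,0,0]],[[0,0,0],[0,0,0]]]}}

```text
time_s: 7.9
position: [0.4663, 0.1165, 0.0372]
tcp_rot: [[-0.256, 0.967, -0.001], [0.967, 0.256, -0.0], [0.0, -0.001, -1.0]]
force: [-0.2, 0.3, -1.7]
opening: 0.293
grasp_force: 29.8
```

Emit:
{"method": "drive_tool", "body": {"motion": [[[0,0,1],[0,0,0]],[[0,0,0.5],[0,0,0]],[[0,0,0],[0,0,0]]]}}

```text
time_s: 8.2
position: [0.4666, 0.1165, 0.0361]
tcp_rot: [[-0.256, 0.967, 0.0], [0.967, 0.256, -0.0], [-0.0, 0.0, -1.0]]
force: [1.1, -0.5, -0.8]
opening: 0.289
grasp_force: 29.8
```

Emit:
{"method": "drive_tool", "body": {"motion": [[[0,0,0.7],[0,0,0]],[[0,0,0],[0,0,0]]]}}

```text
time_s: 8.4
position: [0.4666, 0.1165, 0.0354]
tcp_rot: [[-0.256, 0.967, 0.0], [0.967, 0.256, 0.0], [-0.0, 0.0, -1.0]]
force: [0.2, 0.0, -1.6]
opening: 0.29
grasp_force: 29.8
```

Emit:
{"method": "drive_tool", "body": {"motion": [[[0,0,0],[0,0,0]],[[0,0,0],[0,0,0]],[[0,0,0],[0,0,0]],[[0,0,0],[0,0,0]]], "gripper": 0.42}}

```text
time_s: 8.8
position: [0.4667, 0.1165, 0.0354]
tcp_rot: [[-0.256, 0.967, 0.0], [0.967, 0.256, 0.0], [-0.0, 0.0, -1.0]]
force: [-0.9, 0.1, 0.6]
opening: 0.413
grasp_force: 0.0
```

Emit:
{"method": "drive_tool", "body": {"motion": [[[0,0,-5],[0,0,0]],[[0,0,-20],[0,0,0]],[[0,0,-30],[0,0,0]],[[0,0,-30],[0,0,0]],[[0,0,-15],[0,0,0]]]}}

```text
time_s: 9.3
position: [0.4676, 0.1166, 0.1379]
tcp_rot: [[-0.256, 0.967, 0.004], [0.967, 0.256, 0.0], [-0.001, 0.004, -1.0]]
force: [-0.6, 0.7, -0.7]
opening: 0.421
grasp_force: 0.0
```

Emit:
{"method": "drive_tool", "body": {"motion": [[[-30,0,0],[0,0,0]],[[-30,0,0],[0,0,0]],[[0,0,0],[0,0,0]],[[0,0,0],[0,0,0]],[[0,0,0],[0,0,0]]], "gripper": 0.0}}

```text
time_s: 9.8
position: [0.4812, 0.0591, 0.1353]
tcp_rot: [[-0.256, 0.967, -0.001], [0.967, 0.256, 0.0], [0.001, -0.001, -1.0]]
force: [-0.3, 0.5, 0.2]
opening: 0.058
grasp_force: 0.0
```

```bash
python3 - <<'E'
from h import *
s=read_state(); im=capture("wrist"); save(im,"w4.png"); 
R=s["tcp_rot"]; print(s["time_s"],s["position"],np.degrees(np.arctan2(R[1,0],R[0,0])),s["force"],s["opening"])
E
```

```text
9.8 [0.48118834 0.05909005 0.13530493] 104.84660286272504 [-0.26093587  0.49134809  0.23750925] 0.05794259052947016
```

View pics/w4.png

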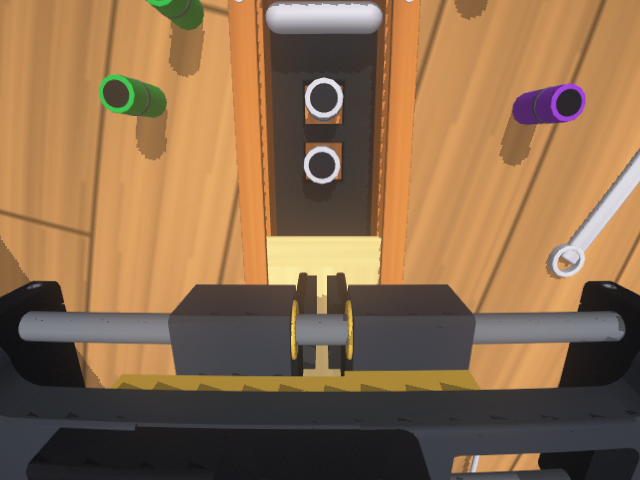

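Both sockets stand level in their pockets: ours at (322,165), the neighbour at (323,98). Next I go behind the fin with shut fingers.

Emit:
{"method": "drive_tool", "body": {"motion": [[[-20,0.5,0],[0,0,0]],[[-40,0,0],[0,0,0]],[[-45,0,0],[0,0,0]],[[-45,0,0],[0,0,0]],[[-40,0,0],[0,0,0]]]}}

```text
time_s: 10.35
position: [0.5314, -0.1259, 0.1352]
tcp_rot: [[-0.257, 0.966, -0.0], [0.966, 0.257, 0.0], [0.0, -0.0, -1.0]]
force: [-0.1, -0.4, -0.2]
opening: 0.004
grasp_force: 0.0
```

Emit:
{"method": "drive_tool", "body": {"motion": [[[-25,0,0],[0,0,0]],[[-12,0,0],[0,0,0]],[[0,0,0],[0,0,0]],[[0,0,0],[0,0,0]]]}}

```text
time_s: 10.75
position: [0.5396, -0.159, 0.135]
tcp_rot: [[-0.257, 0.966, -0.002], [0.966, 0.257, 0.002], [0.002, -0.001, -1.0]]
force: [0.4, 0.3, -0.4]
opening: 0.003
grasp_force: 0.0
```

```bash
python3 - <<'E'
from h import *
s=read_state(); im=capture("wrist"); save(im,"w5.png"); 
R=s["tcp_rot"]; print(s["time_s"],s["position"],np.degrees(np.arctan2(R[1,0],R[0,0])),s["force"],s["opening"])
E
```

```text
10.75 [ 0.53964654 -0.15899288  0.13497946] 104.88804435420784 [ 0.36816434  0.28212092 -0.37221846] 0.0026061179007324056
```

View pics/w5.png

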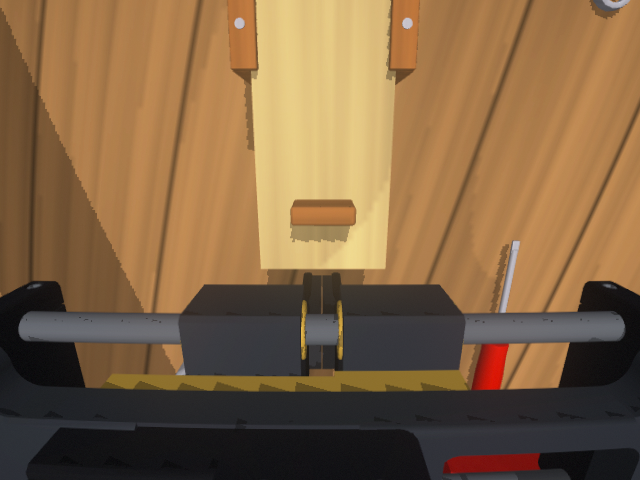

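The fin is at (323,212), the lid's rear edge at row 268, and the finger tips at (322,275), apparently well behind the fin.

```bash
python3 - <<'E'
from h import *
s=read_state();R=s["tcp_rot"];p=s["position"]
T=lambda u,v,z:(R.T@(onz("wrist",u,v,z,s)-p)*1000)[:2].round(1)
print("fin rear top",T(291,225,.096),T(356,225,.096),"fin 207",T(323,207,.096),"lid rear",T(261,268,.068),T(386,268,.068))
E
```

```text
fin rear top [ 26.3 -18.5] [26.3 21.1] fin 207 [37.4  1. ] lid rear [-12.6 -43.4] [-12.5  46.6]
```

Emit:
{"method": "drive_tool", "body": {"motion": [[[0,1.3,15],[0,0,0]],[[0,0,25],[0,0,0]],[[0,0,15],[0,0,0]],[[0,0,5],[0,0,0]],[[0,0,0],[0,0,0]]]}}

```text
time_s: 11.3
position: [0.5411, -0.1589, 0.0749]
tcp_rot: [[-0.258, 0.966, -0.002], [0.966, 0.258, 0.001], [0.002, -0.002, -1.0]]
force: [-0.4, 0.1, 0.6]
opening: 0.005
grasp_force: 0.0
```

Emit:
{"method": "drive_tool", "body": {"motion": [[[5,0,0],[0,0,0]],[[5,0,0],[0,0,0]],[[3,0,0],[0,0,0]],[[3,0,0],[0,0,0]],[[3,0,0],[0,0,0]]]}}

```text
time_s: 11.8
position: [0.5376, -0.1425, 0.0759]
tcp_rot: [[-0.257, 0.967, 0.002], [0.967, 0.257, -0.002], [-0.002, 0.001, -1.0]]
force: [-0.1, -2.0, 0.6]
opening: 0.006
grasp_force: 1.0
```

Emit:
{"method": "drive_tool", "body": {"motion": [[[3,0,0],[0,0,0]],[[3,0,0],[0,0,0]],[[3,0,0],[0,0,0]],[[3,0,0],[0,0,0]],[[3,0,0],[0,0,0]]]}}

```text
time_s: 12.3
position: [0.5345, -0.1287, 0.0761]
tcp_rot: [[-0.256, 0.967, 0.003], [0.967, 0.256, -0.002], [-0.003, 0.002, -1.0]]
force: [1.4, -5.8, 3.3]
opening: 0.006
grasp_force: 2.8
```

Emit:
{"method": "drive_tool", "body": {"motion": [[[4,0,0],[0,0,0]],[[4,0,0],[0,0,0]],[[4,0,0],[0,0,0]],[[4,0,0],[0,0,0]],[[4,0,0],[0,0,0]]]}}

```text
time_s: 12.8
position: [0.5296, -0.1096, 0.0763]
tcp_rot: [[-0.256, 0.967, 0.004], [0.967, 0.256, -0.003], [-0.004, 0.003, -1.0]]
force: [1.0, -6.8, 5.3]
opening: 0.005
grasp_force: 3.0
```

Emit:
{"method": "drive_tool", "body": {"motion": [[[4,0,0],[0,0,0]],[[4,0,0],[0,0,0]],[[4,0,0],[0,0,0]],[[4,0,0],[0,0,0]],[[4,0,0],[0,0,0]]]}}

```text
time_s: 13.3
position: [0.5222, -0.0882, 0.0751]
tcp_rot: [[-0.256, 0.967, -0.001], [0.967, 0.256, 0.001], [0.001, -0.001, -1.0]]
force: [0.3, -1.4, 1.1]
opening: 0.004
grasp_force: 0.7
```

Emit:
{"method": "drive_tool", "body": {"motion": [[[5,0,0],[0,0,0]],[[5,0,0],[0,0,0]],[[5,0,0],[0,0,0]],[[5,0,0],[0,0,0]],[[5,0,0],[0,0,0]]]}}

```text
time_s: 13.8
position: [0.516, -0.0641, 0.0752]
tcp_rot: [[-0.256, 0.967, -0.001], [0.967, 0.256, 0.0], [0.001, -0.001, -1.0]]
force: [-0.4, -0.8, -0.2]
opening: 0.004
grasp_force: 0.2
```

Emit:
{"method": "drive_tool", "body": {"motion": [[[5,0,0],[0,0,0]],[[5,0,0],[0,0,0]],[[4,0,0],[0,0,0]],[[3,0,0],[0,0,0]],[[2,0,0],[0,0,0]]]}}

```text
time_s: 14.3
position: [0.5115, -0.0461, 0.0754]
tcp_rot: [[-0.256, 0.967, 0.0], [0.967, 0.256, -0.0], [-0.0, 0.0, -1.0]]
force: [0.4, -0.6, 0.7]
opening: 0.009
grasp_force: 0.2
```

Emit:
{"method": "drive_tool", "body": {"motion": [[[2,0,0],[0,0,0]],[[2,0,0],[0,0,0]],[[2,0,0],[0,0,0]]]}}

```text
time_s: 14.6
position: [0.5101, -0.0406, 0.0754]
tcp_rot: [[-0.256, 0.967, 0.0], [0.967, 0.256, -0.0], [-0.0, 0.0, -1.0]]
force: [-0.2, -1.0, -0.2]
opening: 0.007
grasp_force: 0.3
```

Emit:
{"method": "drive_tool", "body": {"motion": [[[2,0,0],[0,0,0]],[[2,0,0],[0,0,0]],[[2,0,0],[0,0,0]],[[2,0,0],[0,0,0]],[[2,0,0],[0,0,0]]]}}

```text
time_s: 15.1
position: [0.5075, -0.0308, 0.0754]
tcp_rot: [[-0.256, 0.967, 0.0], [0.967, 0.256, -0.0], [-0.0, 0.0, -1.0]]
force: [-0.1, -1.1, -0.2]
opening: 0.006
grasp_force: 0.3
```

Emit:
{"method": "drive_tool", "body": {"motion": [[[1,0,0],[0,0,0]],[[1,0,0],[0,0,0]],[[1,0,0],[0,0,0]],[[1,0,0],[0,0,0]],[[1,0,0],[0,0,0]]]}}

```text
time_s: 15.6
position: [0.5062, -0.0261, 0.0754]
tcp_rot: [[-0.256, 0.967, 0.0], [0.967, 0.256, -0.0], [-0.0, 0.0, -1.0]]
force: [-0.0, -0.3, 0.6]
opening: 0.007
grasp_force: 0.4
```

Still just sliding friction; fin at about x = -110 mm.

Emit:
{"method": "drive_tool", "body": {"motion": [[[1,0,0],[0,0,0]],[[1,0,0],[0,0,0]],[[1,0,0],[0,0,0]],[[1,0,0],[0,0,0]],[[1,0,0],[0,0,0]]]}}

```text
time_s: 16.1
position: [0.5049, -0.0212, 0.0753]
tcp_rot: [[-0.256, 0.967, -0.0], [0.967, 0.256, -0.0], [-0.0, -0.0, -1.0]]
force: [0.7, -1.1, 0.1]
opening: 0.003
grasp_force: 0.4
```

Emit:
{"method": "drive_tool", "body": {"motion": [[[1,0,0],[0,0,0]],[[1,0,0],[0,0,0]],[[1,0,0],[0,0,0]]]}}

```text
time_s: 16.4
position: [0.5041, -0.0183, 0.0754]
tcp_rot: [[-0.256, 0.967, 0.0], [0.967, 0.256, -0.0], [-0.0, 0.0, -1.0]]
force: [0.0, -0.5, 0.2]
opening: 0.003
grasp_force: 0.5
```

Emit:
{"method": "drive_tool", "body": {"motion": [[[1,0,0],[0,0,0]],[[1,0,0],[0,0,0]],[[1,0,0],[0,0,0]]]}}

```text
time_s: 16.7
position: [0.5034, -0.0154, 0.0754]
tcp_rot: [[-0.256, 0.967, 0.0], [0.967, 0.256, -0.0], [-0.0, 0.0, -1.0]]
force: [-0.7, -1.3, 0.8]
opening: 0.003
grasp_force: 0.5
```

Emit:
{"method": "drive_tool", "body": {"motion": [[[1,0,0],[0,0,0]],[[1,0,0],[0,0,0]],[[1,0,0],[0,0,0]]]}}

```text
time_s: 17.0
position: [0.5026, -0.0125, 0.0754]
tcp_rot: [[-0.256, 0.967, 0.0], [0.967, 0.256, -0.0], [-0.0, 0.0, -1.0]]
force: [0.3, -3.8, -0.2]
opening: 0.006
grasp_force: 1.5
```

The ridge is met at y≈-0.0135, so home lies about 17 mm further along.

Emit:
{"method": "drive_tool", "body": {"motion": [[[1,0,0],[0,0,0]],[[1,0,0],[0,0,0]]]}}

```text
time_s: 17.2
position: [0.5026, -0.011, 0.0755]
tcp_rot: [[-0.256, 0.967, 0.001], [0.967, 0.256, -0.001], [-0.001, 0.001, -1.0]]
force: [1.1, -4.0, 1.3]
opening: 0.003
grasp_force: 2.0
```

Emit:
{"method": "drive_tool", "body": {"motion": [[[1,0,0],[0,0,0]],[[1,0,0],[0,0,0]]]}}

```text
time_s: 17.4
position: [0.503, -0.0106, 0.0757]
tcp_rot: [[-0.258, 0.966, 0.003], [0.966, 0.258, -0.004], [-0.004, 0.002, -1.0]]
force: [-0.1, -9.9, 0.5]
opening: 0.003
grasp_force: 5.4
```

Emit:
{"method": "drive_tool", "body": {"motion": [[[1,0,0],[0,0,0]],[[1,0,0],[0,0,0]]]}}

```text
time_s: 17.6
position: [0.5028, -0.0094, 0.0758]
tcp_rot: [[-0.258, 0.966, 0.003], [0.966, 0.258, -0.004], [-0.005, 0.002, -1.0]]
force: [0.3, -12.0, 1.5]
opening: 0.006
grasp_force: 5.6
```

Emit:
{"method": "drive_tool", "body": {"motion": [[[0.7,0,0],[0,0,0]],[[0.7,0,0],[0,0,0]]]}}

```text
time_s: 17.8
position: [0.5024, -0.0078, 0.0758]
tcp_rot: [[-0.258, 0.966, 0.003], [0.966, 0.258, -0.004], [-0.005, 0.002, -1.0]]
force: [0.9, -10.8, 2.1]
opening: 0.002
grasp_force: 5.0
```

Emit:
{"method": "drive_tool", "body": {"motion": [[[0.7,0,0],[0,0,0]],[[0.7,0,0],[0,0,0]]]}}

```text
time_s: 18.0
position: [0.5019, -0.0061, 0.0757]
tcp_rot: [[-0.257, 0.966, 0.003], [0.966, 0.257, -0.003], [-0.004, 0.002, -1.0]]
force: [0.6, -8.9, 0.4]
opening: 0.005
grasp_force: 4.3
```

Emit:
{"method": "drive_tool", "body": {"motion": [[[0.7,0,0],[0,0,0]],[[0.7,0,0],[0,0,0]]]}}

```text
time_s: 18.2
position: [0.5014, -0.0043, 0.0757]
tcp_rot: [[-0.257, 0.966, 0.003], [0.966, 0.257, -0.003], [-0.003, 0.002, -1.0]]
force: [1.4, -7.2, 0.3]
opening: 0.005
grasp_force: 3.5
```

Emit:
{"method": "drive_tool", "body": {"motion": [[[0.7,0,0],[0,0,0]],[[0.7,0,0],[0,0,0]]]}}

```text
time_s: 18.4
position: [0.5008, -0.0024, 0.0756]
tcp_rot: [[-0.256, 0.967, 0.002], [0.967, 0.256, -0.002], [-0.002, 0.002, -1.0]]
force: [1.3, -4.8, 0.1]
opening: 0.005
grasp_force: 2.6
```

Emit:
{"method": "drive_tool", "body": {"motion": [[[0.7,0,0],[0,0,0]],[[0.7,0,0],[0,0,0]]]}}

```text
time_s: 18.6
position: [0.5, -0.0005, 0.0755]
tcp_rot: [[-0.256, 0.967, 0.001], [0.967, 0.256, -0.001], [-0.001, 0.001, -1.0]]
force: [0.8, -3.1, 0.5]
opening: 0.007
grasp_force: 2.0
```

Emit:
{"method": "drive_tool", "body": {"motion": [[[0.6,0,0],[0,0,0]],[[0.6,0,0],[0,0,0]]]}}

```text
time_s: 18.8
position: [0.4982, 0.0018, 0.0752]
tcp_rot: [[-0.256, 0.967, -0.001], [0.967, 0.256, 0.001], [0.001, -0.001, -1.0]]
force: [1.0, -1.6, 0.4]
opening: -0.0
grasp_force: 0.7
```

Emit:
{"method": "drive_tool", "body": {"motion": [[[0.6,0,0],[0,0,0]],[[0.6,0,0],[0,0,0]]]}}

```text
time_s: 19.0
position: [0.4982, 0.0028, 0.0752]
tcp_rot: [[-0.256, 0.967, -0.001], [0.967, 0.256, 0.0], [0.001, -0.001, -1.0]]
force: [-0.0, -1.9, 1.4]
opening: 0.002
grasp_force: 0.5
```

Emit:
{"method": "drive_tool", "body": {"motion": [[[0.5,0,0],[0,0,0]],[[0.5,0,0],[0,0,0]]]}}

```text
time_s: 19.2
position: [0.4981, 0.0035, 0.0753]
tcp_rot: [[-0.256, 0.967, -0.001], [0.967, 0.256, 0.0], [0.0, -0.001, -1.0]]
force: [0.0, -0.0, 0.0]
opening: 0.006
grasp_force: 0.4
```

Emit:
{"method": "drive_tool", "body": {"motion": [[[0.5,0,0],[0,0,0]],[[0,0,0],[0,0,0]]]}}

```text
time_s: 19.4
position: [0.498, 0.004, 0.0753]
tcp_rot: [[-0.256, 0.967, -0.001], [0.967, 0.256, 0.0], [0.0, -0.0, -1.0]]
force: [-0.2, -0.2, -0.0]
opening: 0.003
grasp_force: 0.1
```

Emit:
{"method": "drive_tool", "body": {"motion": [[[0.5,0,0],[0,0,0]],[[0.5,0,0],[0,0,0]]]}}

```text
time_s: 19.6
position: [0.4984, 0.0043, 0.0754]
tcp_rot: [[-0.257, 0.967, 0.001], [0.966, 0.257, -0.001], [-0.001, 0.001, -1.0]]
force: [0.2, -4.3, -0.9]
opening: 0.003
grasp_force: 1.9
```

Emit:
{"method": "drive_tool", "body": {"motion": [[[0.5,0,0],[0,0,0]],[[0.5,0,0],[0,0,0]]]}}

```text
time_s: 19.8
position: [0.4988, 0.0044, 0.0756]
tcp_rot: [[-0.257, 0.966, 0.002], [0.966, 0.257, -0.002], [-0.003, 0.001, -1.0]]
force: [-0.2, -8.0, 0.1]
opening: 0.006
grasp_force: 3.8
```

Stop felt: the force rises to 8 N with no further travel. Now I back off, lift and check.

Emit:
{"method": "drive_tool", "body": {"motion": [[[-2,0,0],[0,0,0]],[[-5,0,0],[0,0,0]],[[-8,0,0],[0,0,0]],[[0,0,-25],[0,0,0]],[[0,0,-40],[0,0,0]]]}}

```text
time_s: 20.3
position: [0.4998, -0.0089, 0.139]
tcp_rot: [[-0.255, 0.967, -0.007], [0.967, 0.255, 0.002], [0.004, -0.006, -1.0]]
force: [1.5, -1.3, 0.2]
opening: 0.009
grasp_force: 0.0
```

Emit:
{"method": "drive_tool", "body": {"motion": [[[0,0,-40],[0,0,0]],[[40,0,-30],[0,0,0]],[[40,0,0],[0,0,0]],[[30,0,0],[0,0,0]],[[0,0,0],[0,0,0]]]}}

```text
time_s: 20.8
position: [0.4716, 0.1002, 0.2106]
tcp_rot: [[-0.26, 0.966, -0.001], [0.966, 0.26, 0.001], [0.002, -0.001, -1.0]]
force: [0.2, 0.5, -0.3]
opening: 0.004
grasp_force: 0.0
```

```bash
python3 - <<'E'
from h import *
s=read_state(); im=capture("wrist"); save(im,"w6.png"); print(s["time_s"],s["position"])
E
```

```text
20.8 [0.47156008 0.10022695 0.21064356]
```

View pics/w6.png

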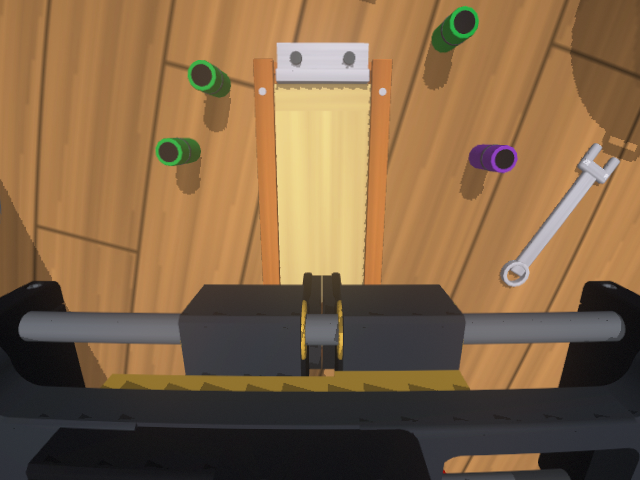

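The lid nose meets the stop bar at row ~83, the ridge is hidden beneath it, and nothing else has been disturbed. The gripper is clear.

```bash
python3 -c "
from rig import hand_in; print(hand_in())"
```

```text
the job is handed in; nothing more can be done
None
```

The loose socket stands in the empty pocket and the lid is shut against the end stop: the push peaked at about 12 N over the ridge, then dropped to near zero as it snapped up behind the nose. I felt the stop at 8 N and backed off, the gripper touches nothing, and I handed the job in at about 21 s.

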